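# Stroke the long inspection slide end to end

## Robot

A 6-joint arm with a two-finger parallel gripper is mounted at the origin on the work surface. World frame = base frame: x ahead of the robot, y to its left, z up, the work surface at z = 0. Lengths are in mm, angles in degrees, forces in N, time in s.
With the tool pointing down it reaches from about 350 to 850 mm from the base axis. Payload 8.1 kg.
Tool frame: the origin (TCP) lies at the very end of the fingers, on their centre line; the grasp point (between the pads) lies r.tcp_to_grasp behind it (r.tcp_to_grasp is the distance from the TCP to the grasp point, in mm); z points along the fingers, y is the line along which they close (so a half turn about z gives the same grasp; the last joint's range is limited). The gripper opens to 85 mm and grips with 20 to 120 N. Pads are 22 mm wide; open, the fingers measure 114 mm over their backs; the gripper's body (76 mm by 85 mm) begins 54 mm behind the grasp point. The pads swing forward as they close: fully open they stand 13 mm farther back than shut.
Start: joints at [-69.523, 7.471, 85.268, -0, 87.261, -4.893], TCP at [257.102, -542.129, 231.292] pointing down, gripper open.
Joint ranges: [-169.43, 169.43], [-51.17, 129.36], [1.28, 143.12], [-76.62, 256.62], [0, 156.53], [-152.29, 152.29]. Speed limits (degrees/s): [136.94, 136.94, 159.86, 180, 180, 180].

## Interface

Orientations are given as [roll, pitch, yaw] about the fixed x, y, z axes, in that order (R = Rz(yaw) Ry(pitch) Rx(roll)).
In Python, from bench import r gives the robot as it stands.
- The arm moves only by the shell command python3 -m handwheel 'ROWS' [OPENING] [FORCE]. ROWS is JSON, a list of rows, each a list of 4 numbers: the shift along the tool's x, y, z in m, then the turn about the tool's z in degrees. A call has 1 to 10 rows; each row shifts and turns the commanded pose from where the row before left it, along the tool's axes as they then stand; what a row does not reach is not made up. A row lasts 1/10 s, in which the tool goes at most 50 mm and 8.59 degrees, less where a joint would pass 70% of its speed; a pose out of reach is approached as far as the arm can. A call is refused whole if a number of a shift passes 0.05 or a number of a turn 8.59, either way. A call with a gripper value outside its range is refused whole. OPENING is the finger opening in m, from 0 to 0.0854, set as the call begins (- or left out, the last holds). The fingers move at their own pace and stop on an object; FORCE is the grip in N (left out, the last holds). Time passes only in rows, so rows that do not move let the fingers close. It gives the time, the measured TCP pose, the force, the opening and the grip force at its end, in the units of the state.
- r.sense(): the state, without advancing time (a new reading comes with each control period).
- r.snapshot(name): name is "scene" or "top" or "wrist"; returns the picture (384x512x3 uint8, red, green, blue); there is no depth.
- r.camera_params(name): a dict with "fx", "fy", "cx", "cy" (pixels), "R" (3x3) and "t" (3): a world point X has camera coordinates R X + t; the wrist camera has in their place "mount" (4x4, takes a point from camera to tool coordinates, whose origin is the TCP and whose axes are the flange's). Camera axes: x right, y down, z forward; pixel columns grow to the right and rows downward; lengths in mm; the calibration is good to about 2 mm. A picture is of the moment at which its call begins: read the wrist's pose just before it. camera_params takes no time and is no camera call.
- r.hand_in(): hands the job in; it is judged then, once.
The state is a dict: "time": time; "joint_pos": joint angles; "qd": joint speeds; "joint_efforts": joint torques, N m; "tool_pos": TCP position; "tcp_rot": TCP orientation; "ft_force": force on the tool from outside, world axes, zero at the start; "wrist_torque": the same for the moment, N m; "finger_gap": finger opening in mm; "grip_force": force on a finger pad.
Only numpy, scipy, OpenCV 4.12 (cv2) and the standard library are available. Lean on these libraries where they do the work, as an engineer would, in place of code of your own. Each camera call takes 0.05 s, during which the arm holds its last target. There are 200 camera calls.

## Task

Check the longer of the two linear slides on the bench for sticky spots: take its carriage by the knob and, at a calm pace, run it all the way out to the plain end stop, then all the way back until it is fully home at the end with the drum screw, and leave it there. Do not move the carriage of the shorter slide.

Things in the scene. Friction and masses are not known exactly. Their poses are not given: they have to be found in the camera images.
- long_slide: the longer slide, bolted down on either side of the bench at any angle: aluminium base plate 232 x 70 x 10 mm, steel rail, end stops 34 mm high. Origin: middle of the plate's underside; x along the rail, to the plain end. The -x end is home: there a dark drum screw (26 mm diameter, 25 mm long, top 37 mm above the bench) lies level and sticks 35 mm out past the plate.
- long_carriage (a joint): position of the long slide's carriage along its rail, m: 0 = fully home against the stop at the drum-screw end, 0.140 = against the plain stop at the other end; its middle is at x = -0.070 m plus this value in the slide's frame. About 2.5 N of drag plus 5 N per m/s; it stays where it is left.
- long_knob (a point): centre of the top of the long slide's knob, 91 mm above the bench: an upright black cylinder, 26 mm diameter, 45 mm tall, on the middle of the carriage (about 0.45 kg, 60 mm long and wide, flat top 46 mm above the bench; all else on the slide is lower). x axis along the rail towards the plain end, the way the joint grows; z up.
- short_knob (a point): centre of the top of an equal knob on the shorter slide, to be left where it is: this slide looks the same but its base plate is only 152 mm long (60 mm travel). Same heights and axes; the two knobs are at least 0.18 m apart. Also about, not part of the job: a plate of pins and two small open bins, 55 mm high at most.

How it is judged (in metres and radians):
On the way:
1. the long slide's carriage is run out to the plain end stop (within 10 mm) (value of joint long_carriage above 0.13 m), for 0.1 s.
At the end, for the whole second after the job is handed in: after having been at the plain end, the long slide's carriage stands still fully home at the drum-screw end, within 10 mm of the stop, and the short slide's carriage is within 10 mm of where it was (value of joint long_carriage below 0.01 m and velocity of joint long_carriage between -0.01 and 0.01 m/s and distance of short_knob from where it was at the start of the episode below 0.01 m); the robot touches nothing.
It fails at once if the shorter slide's carriage is moved by more than 10 mm (distance of short_knob from where it was at the start of the episode above 0.01 m).
It fails at once if the long carriage is flung along faster than 0.5 m/s (velocity of joint long_carriage above 0.5 m/s or velocity of joint long_carriage below -0.5 m/s).
It also fails if it takes over 38 s, if anything falls off the work surface, if the arm or the gripper's body presses on something with over 40 N, if the wrist force passes 120 N, or if a joint passes its speed limit or range.

## Working session

There is one attempt and no reset: what is moved stays moved. The work goes in short steps, Python scripts to look and compute and a shell command to move; the robot and the scene stay as the last step left them, time stands still between calls to the robot, and variables do not carry over. Pictures are saved under pics/ and viewed, at most 10 in all, crops included, and the job is handed in when it is done.

```bash
mkdir -p pics; python3 - <<'E'
from bench import r
import cv2
for n in("top","scene"):
    cv2.imwrite(f"pics/{n}0.png",r.snapshot(n)[:,:,::-1])
    print(n,r.camera_params(n))
s=r.sense();print(s["time"],s["tool_pos"],s["tcp_rot"],r.tcp_to_grasp)
print(r.camera_params("wrist"))
E
```

```text
top {'fx': 488.06493097609035, 'fy': 488.06493097609035, 'cx': 270.09331117242925, 'cy': 194.41447474244012, 'R': array([[-0.02120019, -0.99976998,  0.00324667],
       [-0.98108336,  0.02017871, -0.19253117],
       [ 0.19242137, -0.00726695, -0.98128549]]), 't': array([  -6.83139024,  579.66716688, 1095.25102446])}
scene {'fx': 477.6960049817452, 'fy': 477.6960049817452, 'cx': 250.40208385179164, 'cy': 189.80467532115316, 'R': array([[ 0.36578236,  0.93054826,  0.01682867],
       [ 0.6611096 , -0.24705868, -0.70844626],
       [-0.65508577,  0.27026274, -0.70556409]]), 't': array([-193.41775637, -310.99244047, 1544.51214849])}
0.1 [ 256.92750969 -541.66236514  230.33072599] [-1.79904314e+02 -7.50994607e-03  2.53696087e+01] 18.700000000000003
{'fx': 332.8420464678108, 'fy': 332.8420464678108, 'cx': 254.6514011404378, 'cy': 186.68636361455816, 'mount': array([[-2.27214335e-04, -9.44751375e-01, -3.27787718e-01,
         8.46504383e+01],
       [ 9.99999196e-01,  1.94219192e-04, -1.25295421e-03,
        -3.91489415e-01],
       [ 1.24739288e-03, -3.27787739e-01,  9.44750571e-01,
        -1.43380164e+02],
       [ 0.00000000e+00,  0.00000000e+00,  0.00000000e+00,
         1.00000000e+00]])}
```

View pics/top0.png

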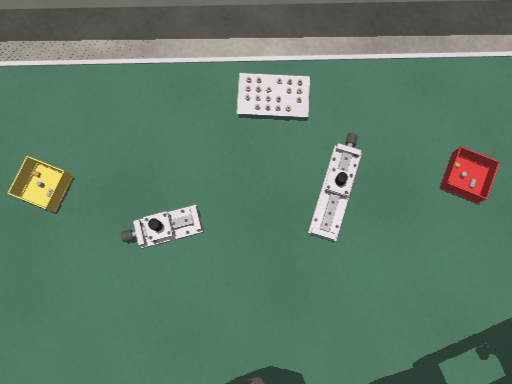

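View pics/scene0.png

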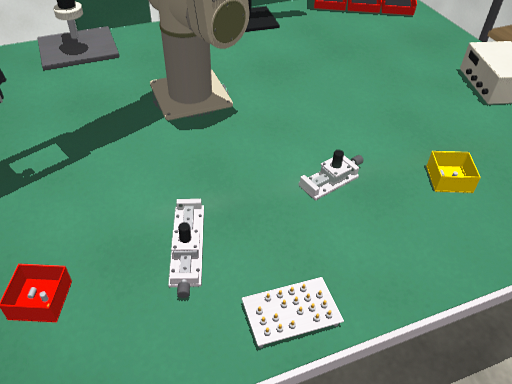

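The long slide is on the right in the top view: knob at about (341,179), drum at (351,139), plain end at about (324,238). In the scene view its knob is at about (185,232) and its drum at (183,289). The short slide's knob is at (155,225) in the top view.

```bash
cat > h.py <<'E'
import numpy as np,cv2
from bench import r
def ray(n,u,v):
    p=r.camera_params(n);R=np.array(p["R"]);t=np.array(p["t"])
    return -R.T@t, R.T@np.array([(u-p["cx"])/p["fx"],(v-p["cy"])/p["fy"],1])
def onz(n,u,v,z):
    o,d=ray(n,u,v);return o+d*(z-o[2])/d[2]
def proj(n,X):
    p=r.camera_params(n);c=np.array(p["R"])@X+p["t"];return np.array([p["fx"]*c[0]/c[2]+p["cx"],p["fy"]*c[1]/c[2]+p["cy"]])
def blobs(m,off,amin):
    k,l,s,c=cv2.connectedComponentsWithStats(m.astype(np.uint8))
    return [(c[i]+off,s[i]) for i in range(1,k) if s[i,4]>=amin]
E
python3 - <<'E'
from h import *
im=cv2.imread("pics/top0.png");x0,y0=295,125
c=im[y0:255,x0:375].astype(int)
mx=c.max(2)
for b,s in blobs(mx<60,[x0,y0],15): print("dark",b,s)
hsv=cv2.cvtColor(im[y0:255,x0:375],cv2.COLOR_BGR2HSV)
m=((hsv[...,1]<60)&(hsv[...,2]>90)).astype(np.uint8)
m=cv2.morphologyEx(m,cv2.MORPH_CLOSE,np.ones((15,15)))
cs=max(cv2.findContours(m,0,2)[0],key=cv2.contourArea)
b=cv2.boxPoints(cv2.minAreaRect(cs))+[x0,y0]
P=[onz("top",*q,15) for q in b];print(b,np.round(P))
big=cv2.resize(im[y0:255,x0:375],None,fx=4.5,fy=4.5,interpolation=cv2.INTER_CUBIC)
s=cv2.imread("pics/scene0.png")[190:305,150:220]
s=cv2.resize(s,None,fx=5,fy=5,interpolation=cv2.INTER_CUBIC)
h=max(big.shape[0],s.shape[0]);o=np.zeros((h,big.shape[1]+s.shape[1],3),np.uint8)
o[:big.shape[0],:big.shape[1]]=big;o[:s.shape[0],big.shape[1]:]=s
cv2.imwrite("pics/crop.png",o);print(big.shape)
c=cv2.imread("pics/scene0.png")[190:305,150:220].max(2)
for b,s in blobs(c<60,[150,190],15): print("scene dark",b,s)
for q in [(341,177),(351,138),(324,238),(155,222)]: print(q,onz("top",*q,60))
E
```

```text
dark [340.92105263 178.78947368] [ 41  47  11  14 114]
[[307.02752018 232.90826416]
 [338.40367126 128.32109737]
 [367.11927032 136.93578339]
 [335.74311829 241.52294922]] [[ 491. -106.   15.]
 [ 753. -195.   15.]
 [ 729. -265.   15.]
 [ 469. -174.   15.]]
(585, 360, 3)
scene dark [184.17435897 232.41025641] [ 29  33  12  20 195]
scene dark [182.85  295.075] [ 28 103  11   5  40]
(341, 177) [ 617.26782601 -187.78580117   60.        ]
(351, 138) [ 713.0673787  -216.60981919   60.        ]
(324, 238) [ 473.44073957 -141.34890284   60.        ]
(155, 222) [518.85725131 249.92947784  60.        ]
```

View pics/crop.png

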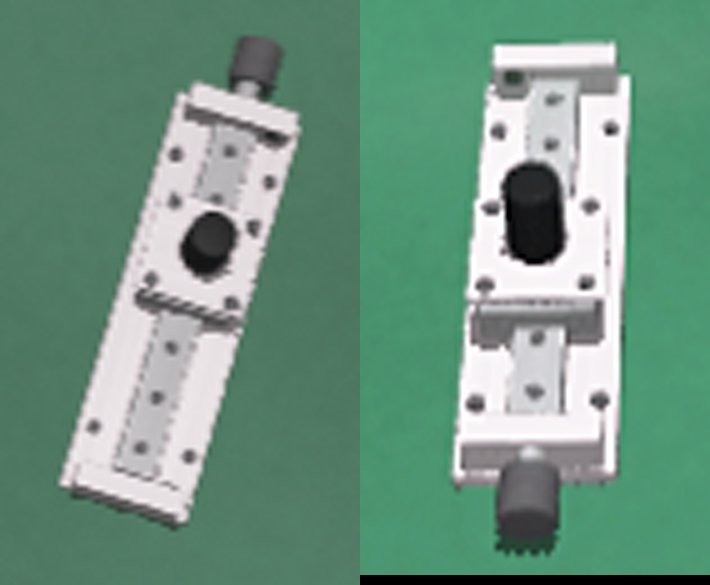

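```bash
cat >> h.py <<'E'
from scipy.spatial.transform import Rotation as Ro
def goal(P,yaw):
    """remaining shift (m) in tool axes and turn about tool z (deg)"""
    s=r.sense();R=Ro.from_euler("xyz",s["tcp_rot"],degrees=True)
    G=Ro.from_euler("xyz",[180,0,yaw],degrees=True)
    print("t",s["time"],"tcp",np.round(s["tool_pos"],1),"rpy",np.round(s["tcp_rot"],1),"F",np.round(s["ft_force"],1),"gap",s["finger_gap"])
    print("shift",np.round(R.inv().apply(np.array(P)-s["tool_pos"])/1000,4),"after-turn",np.round(G.inv().apply(np.array(P)-s["tool_pos"])/1000,4),"turn",np.round((R.inv()*G).as_rotvec(degrees=True),2))
E
python3 - <<'E'
from h import *
a=ray("top",342.2,177.7);b=ray("scene",184,226)
A=np.stack([a[1],-b[1]],1);l=np.linalg.lstsq(A,b[0]-a[0],rcond=None)[0]
print("tri",a[0]+a[1]*l[0],b[0]+b[1]*l[1],"plane91",onz("top",342.2,177.7,91),onz("scene",184,226,91))
c=[onz("top",309,232.8,5),onz("top",336.6,240.6,5),onz("top",335.7,145,32),onz("top",361.2,151.2,20)]
print(np.round(c))
# drum (scene crop centre of the drum ~ (527,492)), top crop (257,62)
d=onz("top",257/4.5+295,62/4.5+125,28);d2=onz("scene",167/5+150,300/5+190,28);print("drum",d,d2)
e=(c[0]+c[1])/2;v=e-d;print("yaw",np.degrees(np.arctan2(v[1],v[0])),np.linalg.norm(v))
k=onz("top",342.2,177.7,91);v=k-d;print("yaw k",np.degrees(np.arctan2(v[1],v[0])))
goal([k[0],k[1],180],-17.5)
E
```

```text
tri [ 609.89128392 -186.62206417   84.55538369] [ 609.53363629 -187.83936119   84.66806342] plane91 [ 608.41683467 -185.59231477   91.        ] [ 614.98639686 -188.85528908   91.        ]
[[ 492. -112.    5.]
 [ 472. -178.    5.]
 [ 705. -183.   32.]
 [ 691. -247.   20.]]
drum [ 721.09885912 -225.10820374   28.        ] [ 627.93681414 -199.19212155   28.        ]
yaw 161.43426427310072 252.9358428126599
yaw k 160.6749998578419
t 0.1 tcp [ 256.9 -541.7  230.3] rpy [-179.9   -0.    25.4] F [-0.2  0.4 -0. ] gap 85.20430834863501
shift [ 0.4701 -0.171   0.0507] after-turn [ 0.2281 -0.4453  0.0503] turn [-9.000e-02  3.000e-02  4.287e+01]
```

```bash
python3 -m handwheel '[[0.02,-0.007,0,0],[0.042,-0.015,0,0],[0.042,-0.015,0,0],[0.042,-0.015,0,0],[0.042,-0.015,0,0],[0.042,-0.015,0,0],[0.042,-0.015,0,0],[0.042,-0.015,0,0],[0.042,-0.015,0,0],[0.042,-0.015,0,0]]' 0.085
python3 -m handwheel '[[0.03,-0.01,0,0],[0.01,-0.004,0,2],[0,0,0,7],[0,0,0,7],[0,0,0,7],[0,0,0,7],[0,0,0,7],[0,0,0,7],[0,0,0,0],[0,0,0,0]]'
python3 -c "
from h import *
goal([609,-187,180],-18.8)
cv2.imwrite('pics/w1.png',r.snapshot('wrist')[:,:,::-1])"
```

```text
time: 1.1
tool_pos: [556.7, -241.6, 230.8]
tcp_rot: [-180.0, 0.0, 25.4]
ft_force: [0.9, -0.7, 0.1]
finger_gap: 84.9
grip_force: 0.0
time: 2.1
tool_pos: [585.8, -213.4, 230.9]
tcp_rot: [-180.0, 0.0, -18.4]
ft_force: [-1.0, -0.5, 0.2]
finger_gap: 84.9
grip_force: 0.0
t 2.1 tcp [ 585.8 -213.4  230.9] rpy [-180.     0.   -18.4] F [-1.  -0.5  0.2] gap 84.86162623636145
shift [ 0.0137 -0.0324  0.0509] after-turn [ 0.0134 -0.0325  0.0509] turn [-0.    0.04  0.38]
```

View pics/w1.png

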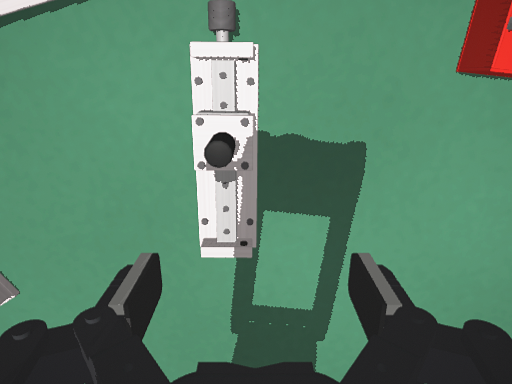

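The wrist view shows the long slide nearly upright: knob top about (219,152), drum about (222,16), plain plate end about (226,257).

```bash
cat >> h.py <<'E'
def wz(pose,u,v,z):
    p=r.camera_params("wrist");M=np.array(p["mount"]);R=Ro.from_euler("xyz",pose[1],degrees=True)
    d=R.apply(M[:3,:3]@[(u-p["cx"])/p["fx"],(v-p["cy"])/p["fy"],1]);o=R.apply(M[:3,3])+pose[0]
    return o+d*(z-o[2])/d[2]
E
python3 - <<'E'
from h import *
im=cv2.imread("pics/w1.png");g=im.max(2)
for b,s in blobs(g[120:180,195:245]<60,[195,120],40): print(b,s)
pose=([585.8,-213.4,230.9],[180,0,-18.4])
k=wz(pose,219,152.5,91)
e=wz(pose,226.5,257,4);d=wz(pose,222,16,28)
h=[wz(pose,191,43,34),wz(pose,257,44,34)]
print("knob",k,"end",e,"drum",d,"stop",h,(h[0]+h[1])/2)
for a in(d,(h[0]+h[1])/2,k):
    v=a-e;print(np.degrees(np.arctan2(v[1],v[0])),np.linalg.norm(v[:2]))
goal([k[0],k[1],120],-18.4)
E
```

```text
[220.80550775 150.42340792] [ 10  13  30  35 581]
knob [ 612.19417713 -188.8886535    91.        ] end [ 465.32183037 -134.89905189    4.        ] drum [ 721.67017663 -225.80919039   28.        ] stop [array([ 708.49223894, -190.4538844 ,   34.        ]), array([ 688.04391989, -249.12168586,   34.        ])] [ 698.26807942 -219.78778513   34.        ]
-19.52629629692458 271.9910438085421
-20.022417786010497 247.93154695725224
-20.183196439356976 156.48119160183703
t 2.15 tcp [ 585.9 -213.4  230.9] rpy [-180.     0.   -18.4] F [ 0.6  1.  -0.1] gap 85.20639944941435
shift [ 0.0173 -0.0316  0.1109] after-turn [ 0.0172 -0.0316  0.1109] turn [-0.01  0.03 -0.03]
```

```bash
python3 -m handwheel '[[0.009,-0.016,0,0.6],[0.0083,-0.0156,0.01,0],[0,0,0.03,0],[0,0,0.03,0],[0,0,0.03,0],[0,0,0.03,0],[0,0,0.02,0],[0,0,0.015,0],[0,0,0.01,0],[0,0,0,0]]'
python3 -m handwheel '[[0,0,0,0],[0,0,0,0],[0,0,0,0],[0,0,0,0],[0,0,0,0],[0,0,0,0],[0,0,0,0],[0,0,0,0]]' 0.015 40
python3 -c "
from h import *
goal([612,-189,55],-19)
cv2.imwrite('pics/t2.png',cv2.resize(r.snapshot('scene')[150:320,100:270,::-1],None,fx=3,fy=3))"
```

```text
time: 3.15
tool_pos: [611.9, -188.7, 54.6]
tcp_rot: [-180.0, 0.1, -19.2]
ft_force: [0.0, 0.2, -0.6]
finger_gap: 84.7
grip_force: 0.0
time: 3.95
tool_pos: [613.6, -188.8, 57.5]
tcp_rot: [-179.9, -0.1, -19.2]
ft_force: [-0.2, 4.3, 6.5]
finger_gap: 25.0
grip_force: 40.0
t 3.95 tcp [ 613.6 -188.8   57.5] rpy [-1.799e+02 -1.000e-01 -1.920e+01] F [-0.2  4.3  6.5] gap 25.00760770620287
shift [-0.0014  0.0007  0.0025] after-turn [-0.0014  0.0007  0.0025] turn [-0.05 -0.1  -0.22]
```

View pics/t2.png

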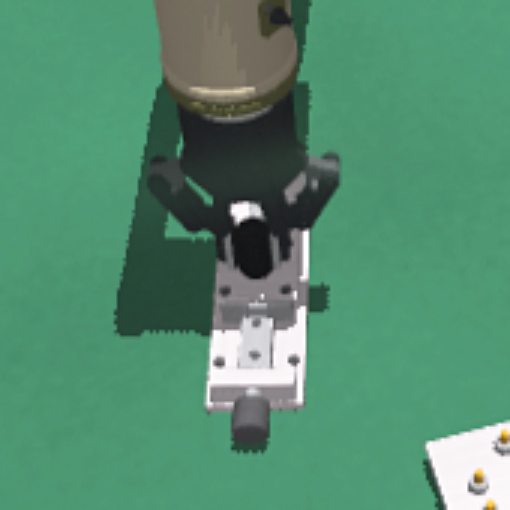

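The knob is held between the pads (gap 25 mm, grip 40 N). Next I run it towards the plain end (tool −x).

```bash
python3 -m handwheel '[[-0.003,0,0,0],[-0.008,0,0,0],[-0.01,0,0,0],[-0.01,0,0,0],[-0.01,0,0,0],[-0.01,0,0,0],[-0.01,0,0,0],[-0.006,0,0,0],[-0.003,0,0,0],[0,0,0,0]]'
python3 -m handwheel '[[-0.003,0,0,0],[-0.003,0,0,0],[-0.003,0,0,0],[0,0,0,0]]'
```

```text
time: 5.0
tool_pos: [547.0, -166.0, 57.4]
tcp_rot: [-180.0, -0.1, -19.2]
ft_force: [0.7, 3.9, 7.7]
finger_gap: 24.9
grip_force: 40.9
time: 5.4
tool_pos: [538.8, -163.1, 57.4]
tcp_rot: [-180.0, -0.1, -19.2]
ft_force: [2.1, 3.2, 6.8]
finger_gap: 24.9
grip_force: 40.9
```

```bash
python3 -m handwheel '[[-0.003,0,0,0],[-0.002,0,0,0],[0,0,0,0]]'
python3 -m handwheel '[[-0.003,0,0,0],[-0.001,0,0,0],[0,0,0,0]]'
```

```text
time: 5.7
tool_pos: [534.1, -161.6, 57.5]
tcp_rot: [-180.0, -0.1, -19.2]
ft_force: [2.7, 4.8, 7.5]
finger_gap: 25.2
grip_force: 40.8
time: 6.0
tool_pos: [530.5, -160.3, 57.5]
tcp_rot: [-180.0, -0.1, -19.2]
ft_force: [3.5, 3.4, 7.3]
finger_gap: 25.0
grip_force: 40.8
```

```bash
python3 -m handwheel '[[-0.003,0,0,0],[-0.001,0,0,0],[0,0,0,0]]'
python3 -m handwheel '[[-0.002,0,0,0],[-0.001,0,0,0],[0,0,0,0]]'
```

```text
time: 6.3
tool_pos: [527.1, -159.1, 57.5]
tcp_rot: [-180.0, -0.2, -19.2]
ft_force: [4.6, 1.8, 5.6]
finger_gap: 25.1
grip_force: 40.5
time: 6.6
tool_pos: [527.0, -159.1, 57.6]
tcp_rot: [-180.0, -0.6, -19.2]
ft_force: [22.8, -2.0, -9.1]
finger_gap: 24.9
grip_force: 40.0
```

Firm contact at the plain stop: 23 N, TCP stopped after about 91 mm of travel. Back home now, with about 143 mm of command.

```bash
python3 -m handwheel '[[0,0,0,0],[0.004,0,0,0],[0.008,0,0,0],[0.01,0,0,0],[0.01,0,0,0],[0.01,0,0,0],[0.01,0,0,0],[0.01,0,0,0],[0.01,0,0,0],[0.01,0,0,0]]'
python3 -m handwheel '[[0.01,0,0,0],[0.01,0,0,0],[0.01,0,0,0],[0.01,0,0,0],[0.005,0,0,0],[0.004,0,0,0],[0.003,0,0,0],[0,0,0,0]]'
```

```text
time: 7.6
tool_pos: [601.1, -184.5, 57.4]
tcp_rot: [-180.0, -0.0, -19.2]
ft_force: [-0.7, 5.7, 10.0]
finger_gap: 24.9
grip_force: 42.2
time: 8.4
tool_pos: [650.5, -201.5, 57.5]
tcp_rot: [-179.9, -0.1, -19.2]
ft_force: [2.3, 6.5, 7.9]
finger_gap: 24.7
grip_force: 41.8
```

```bash
python3 -c "
from h import *
goal([659.3,-205,57.5],-19.2)"
```

```text
t 8.4 tcp [ 650.5 -201.5   57.5] rpy [-1.799e+02 -1.000e-01 -1.920e+01] F [2.3 6.5 7.9] gap 24.694541008757206
shift [0.0095 0.0004 0.    ] after-turn [ 0.0095  0.0004 -0.    ] turn [-0.06 -0.09 -0.  ]
```

```bash
python3 -m handwheel '[[0.003,0,0,0],[0.003,0,0,0],[0.001,0,0,0],[0,0,0,0]]'
python3 -m handwheel '[[0.002,0,0,0],[0.001,0,0,0],[0,0,0,0]]'
python3 -m handwheel '[[0.002,0,0,0],[0.001,0,0,0],[0,0,0,0]]'
```

```text
time: 8.8
tool_pos: [656.8, -203.6, 57.5]
tcp_rot: [-179.9, -0.1, -19.2]
ft_force: [0.7, 5.5, 7.9]
finger_gap: 24.9
grip_force: 42.0
time: 9.1
tool_pos: [659.5, -204.6, 57.5]
tcp_rot: [-179.9, -0.1, -19.2]
ft_force: [-0.1, 6.1, 8.7]
finger_gap: 24.8
grip_force: 42.0
time: 9.4
tool_pos: [659.6, -204.5, 57.4]
tcp_rot: [-179.9, 0.3, -19.2]
ft_force: [-16.6, 11.4, 20.7]
finger_gap: 25.0
grip_force: 43.2
```

Contact at the home stop, 140 mm from the other one as it should be. I ease off the load, release and rise.

```bash
python3 -m handwheel '[[-0.002,0,0,0],[0,0,0,0],[0,0,0,0]]'
python3 -m handwheel '[[0,0,0,0],[0,0,0,0],[0,0,0,0],[0,0,0,0],[0,0,0,0],[0,0,0,0],[0,0,0,0],[0,0,0,0],[0,0,0,0],[0,0,0,0]]' 0.085
python3 -m handwheel '[[0,0,-0.005,0],[0,0,-0.015,0],[0,0,-0.03,0],[0,0,-0.03,0],[0,0,-0.03,0],[0,0,-0.03,0],[-0.02,0,-0.02,0],[-0.04,0,0,0],[-0.02,0,0,0],[0,0,0,0]]'
python3 -c "
from h import *
goal([659.3,-205,57.5],-19.2)
cv2.imwrite('pics/w3.png',r.snapshot('wrist')[:,:,::-1])"
```

```text
time: 9.7
tool_pos: [659.6, -204.5, 57.5]
tcp_rot: [-179.9, 0.1, -19.2]
ft_force: [-4.5, 7.5, 12.0]
finger_gap: 24.7
grip_force: 42.2
time: 10.7
tool_pos: [659.9, -205.7, 56.3]
tcp_rot: [180.0, -0.0, -19.2]
ft_force: [-0.6, -0.6, -0.1]
finger_gap: 85.1
grip_force: 0.0
time: 11.7
tool_pos: [582.9, -178.7, 218.3]
tcp_rot: [180.0, -0.1, -19.2]
ft_force: [0.1, -0.8, 0.2]
finger_gap: 84.7
grip_force: 0.0
t 11.7 tcp [ 582.9 -178.7  218.3] rpy [ 1.80e+02 -1.00e-01 -1.92e+01] F [ 0.1 -0.8  0.2] gap 84.66845439097959
shift [ 0.0806 -0.0004  0.1609] after-turn [ 0.0808 -0.0003  0.1608] turn [ 0.   -0.07 -0.02]
```

View pics/w3.png

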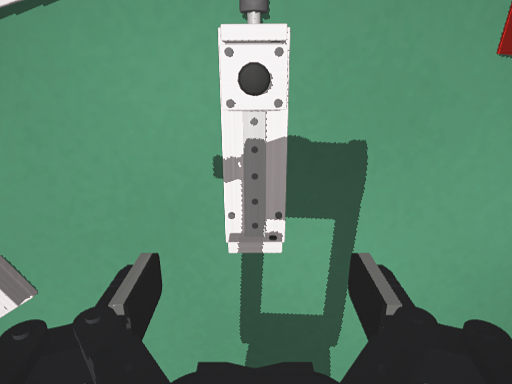

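The picture shows the carriage right up against the drum-screw end stop, knob at about (254,79) and drum at (254,5), with the gripper clear.

```bash
python3 -c "
from bench import r
print(r.hand_in())"
```

```text
the job is handed in; nothing more can be done
None
```

The long slide's carriage was run out to the plain end stop and back fully home against the drum-screw stop, the gripper was released clear, the short slide was not touched, and the job is handed in (no verdict was returned).

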